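Load the blotting press

TASK

Load the blotting press: lay the grey cassette squarely on the black rubber pad of the press, between its two guide pins. Then lift the pressure plate that fits those pins (the larger of the two hanging plates) up and off its hook and lower it, kept level and not dropped, over both pins until it lies flat on the cassette; let go. Leave the smaller plate hanging on its stand, and do not push about or knock over the other things on the desk.

Things in the scene. Friction and masses are not known exactly. Their poses are not given: they have to be found in the camera images.
- cassette: grey flat plastic transfer cassette lying flat on the desk, 56 (its x) x 84 (its y) x 20 (z, up) mm, about 0.15 kg; origin: centre of its underside. Take it across its 56 mm width.
- plate_large: larger hanging pressure plate, bare metal, 70 (its x) x 150 (its y) x 10 mm, about 0.36 kg; origin: centre of its underside. Two 13 mm through holes on its y axis, 55 mm either side of the centre. A wire loop stands on it in its y-z plane: uprights 34 mm either side of the centre, crossbar (8 mm thick, along y) with its axis 85 mm above the underside. It hangs level by the crossbar, axes as its stand.
- plate_grip (a point): middle of the black grip block on the crossbar of the larger plate, 113 mm above the plate's underside. Block: 14 (x) x 26 (y) mm, from 92 to 135 mm above the underside. Take it from above, fingers closing along y (in the plane of the loop, so they miss the hook tips), fingertips above the crossbar.
- plate_small: smaller hanging plate, does not fit: 60 (its x) x 104 (its y) x 10 mm, holes 40 mm either side of the centre, loop uprights 26 mm either side; same crossbar and grip block heights; origin: centre of its underside. It must stay hanging.
- press: blotting press base, fixed on the desk: grey block 96 (its x) x 180 (its y) mm, bed 25 mm above the desk; origin: centre of its underside at desk level, z up. Two steel guide pins, 10 mm thick, stand upright on its y axis 55 mm either side of the centre; their tips are 79 mm above the desk and taper over the top 12 mm to 4 mm thick.
- press_pad (a point): centre of the top of the press's black rubber pad (56 along x, 84 along y of the press), 4 mm above the bed, 29 mm above the desk; axes as the press. The cassette goes here, its y along the press's y, either way round; the large plate, either way round, then rests on the cassette, its underside 20 mm above this point.
- stand_large: fixed stand of the larger plate; origin: on the desk under its post (188 mm high). Two prongs, 22 mm apart, run from the post along the stand's -x, hold the crossbar 82 mm from the post, 185 mm above the desk, then turn up: tips 109 mm from the post, 205 mm high. The plate comes off straight up at least 30 mm, then along -x at least 60 mm. Foot 90 mm wide, 93 mm in front of the post, 8 mm high.
- stand_small: like stand, same sizes, of the smaller plate (which stand is left and which right varies)
- cup_rear: bystander: white sample cup with a red lid, 60 mm wide, 70 high, near the stands (sizes in mm); origin: centre of its underside; to be left alone
- cup_front: bystander: white sample cup with a yellow lid, 60 mm wide, 70 high, in the middle near the robot (sizes in mm); origin: centre of its underside; to be left alone
- amber: bystander: small brown glass bottle with a rod in its neck, 48 mm wide, 135 high (sizes in mm); origin: centre of its underside; to be left alone
- beaker_side: bystander: glass beaker, 66 mm wide, 83 high (sizes in mm); origin: centre of its underside; to be left alone
- tape: bystander: roll of label tape lying flat, 66 mm wide, 19 high (sizes in mm); origin: centre of its underside; to be left alone
- coplin: bystander: glass staining jar with a purple filling, 60 mm wide, 112 high (sizes in mm); origin: centre of its underside; to be left alone
Not all that is in view belongs to the job. Leave any turquoise look-alike of the cassette alone.

How it is judged (in metres and radians):
On the way, in this order (a step that is already met when the one before it is completed fails the run):
1. the cassette lies squarely on the press's pad, released (horizontal distance between cassette and press_pad below 0.009 m and angle between the y axis of cassette and the y axis of press, either way round below 0.14 rad and z of cassette in the frame of press_pad between -0.003 and 0.003 m and angle between cassette's own z axis and vertical below 0.06 rad and contact force between the fingers and cassette below 0.1 N and linear speed of cassette below 0.02 m/s), for 0.2 s.
2. the larger plate is lifted up and off its hook, clear of the stand (height (world z) of plate_large above 0.07 m and horizontal distance between plate_large and stand_large above 0.13 m and contact force between plate_large and stand_large below 0.1 N and contact force between the fingers and plate_large above 0.5 N), for 0.1 s.
At the end, for the whole second after the job is handed in: Cassette flat on the pad (centre within 9 mm, square within 0.14 rad); larger plate down over both pins, flat on the cassette (centre within 4 mm, underside 17 to 23.5 mm above the pad, level within 0.05 rad), released, at rest; smaller plate hangs within 20 mm of where it hung (horizontal distance between cassette and press_pad below 0.009 m and angle between the y axis of cassette and the y axis of press, either way round below 0.14 rad and z of cassette in the frame of press_pad between -0.003 and 0.003 m and angle between cassette's own z axis and vertical below 0.06 rad and horizontal distance between plate_large and press_pad below 0.004 m and angle between the y axis of plate_large and the y axis of press, either way round below 0.06 rad and z of plate_large in the frame of press_pad between 0.017 and 0.0235 m and angle between plate_large's own z axis and vertical below 0.05 rad and linear speed of each of plate_large, cassette below 0.01 m/s and angular speed of plate_large below 0.1 rad/s and distance of plate_small from where it was at the start of the episode below 0.02 m); the robot touches nothing.
It fails at once if the larger plate is dropped onto the press (faster than 0.45 m/s close above the cassette) (horizontal distance between plate_large and press_pad below 0.03 m and z of plate_large in the frame of press_pad below 0.04 m and linear speed of plate_large above 0.45 m/s).
It fails at once if the smaller plate is taken off or knocked (moved more than 60 mm) (distance of plate_small from where it was at the start of the episode above 0.06 m).
It fails at once if a bystander is pushed more than 40 mm or knocked over (distance of any of cup_rear, cup_front, amber, beaker_side, tape, coplin from where it was at the start of the episode above 0.04 m or angle between any of cup_rear, cup_front, amber, beaker_side, tape, coplin's own z axis and vertical above 0.5 rad).
It also fails if it takes over 64 s, if anything falls off the work surface, if the arm or the gripper's body presses on something with over 40 N, if the wrist force passes 120 N, or if a joint passes its speed limit or range.

ROBOT

A 6-joint arm with a two-finger parallel gripper is mounted at the origin on a cart in front of the work surface, level with it; the furniture and walls round the work are solid. World frame = base frame: x ahead of the robot, y to its left, z up, the work surface at z = 0. Lengths are in mm, angles in degrees, forces in N, time in s.
With the tool pointing down it reaches from about 350 to 850 mm from the base axis. Payload 8.1 kg.
Tool frame: the origin (TCP) lies midway between the tips of the shut fingers; the grasp point (between the pads) lies 19 mm behind it; z points along the fingers, y is the line along which they close (so a half turn about z gives the same grasp; the last joint's range is limited). The gripper opens to 85 mm and grips with 20 to 120 N. Pads are 22 mm wide; open, the fingers measure 114 mm over their backs; the gripper's body (76 mm by 85 mm) begins 54 mm behind the grasp point. The pads swing forward as they close: fully open they stand 13 mm farther back than shut.
Start: joints at [61.627, 7.471, 85.268, -0, 87.261, -4.893], TCP at [239.035, 550.334, 231.292] pointing down, gripper open.
Joint ranges: [-169.43, 169.43], [-51.17, 129.36], [1.28, 143.12], [-76.62, 256.62], [0, 156.53], [-152.29, 152.29]. Speed limits (degrees/s): [136.94, 136.94, 159.86, 180, 180, 180].

INTERFACE

Orientations are given as [roll, pitch, yaw] about the fixed x, y, z axes, in that order (R = Rz(yaw) Ry(pitch) Rx(roll)).
In Python, from bench import r gives the robot as it stands. The module is installed in compiled form; this text tells all that it offers.
- The arm moves only by the tool jog_arm, never from a script. Its argument "rows" is a list of rows, each a list of 2 entries, a list of its own where there are three numbers: the shift along the tool's x, y, z in mm, then the turn, a rotation vector about the tool's x, y, z in rad. A call has 1 to 10 rows; each row is the pose to reach, as a shift and turn from the pose commanded when the call began, along the tool's axes at that moment; what a row does not reach only later rows make up. A row lasts 1/10 s, in which the tool goes at most 50 mm and 8.59 degrees, less where a joint would pass 70% of its speed; a pose out of reach is approached as far as the arm can. A call with a gripper value outside its range is refused whole. "grip" is the finger opening in mm, from 0 to 85.4, set as the call begins (left out, the last holds). The fingers move at their own pace and stop on an object; "force" is the grip in N (left out, the last holds). Time passes only in rows, so rows that repeat a pose let the fingers close. It gives the time, the measured TCP pose, the force, the opening and the grip force at its end, in the units of the state.
- r.sense(): the state, without advancing time (a new reading comes with each control period).
- r.snapshot(name): name is "scene" or "side" or "wrist"; returns (picture, depth): 400x640x3 uint8, blue, green, red; 400x640 float32, mm along the optical axis (not along the pixel's ray), 0 where there is no reading.
- r.camera_params(name): a dict with "fx", "fy", "cx", "cy" (pixels), "pose" (4x4, takes a point from camera to world coordinates); the wrist camera has in their place "tool_from_camera" (4x4, takes a point from camera to tool coordinates, whose origin is the TCP and whose axes are the flange's). Camera axes: x right, y down, z forward; pixel columns grow to the right and rows downward; lengths in mm; the calibration is good to about 2 mm. The wrist camera is an equidistant fisheye: a pixel r from the principal point sees the ray r / f radians off the axis. A picture is of the moment at which its call begins: read the wrist's pose just before it. camera_params takes no time and is no camera call.
- r.hand_in(): hands the job in; it is judged then, once.
The state is a dict: "time": time; "joint_pos": joint angles; "qd": joint speeds; "joint_efforts": joint torques, N m; "tool_pos": TCP position; "tcp_rot": TCP orientation; "ft_force": force on the tool from outside, world axes, zero at the start; "wrist_torque": the same for the moment, N m; "finger_gap": finger opening in mm; "grip_force": force on a finger pad.
Only numpy, scipy, OpenCV 4.12 (cv2) and the standard library are available. Lean on these libraries where they do the work, as an engineer would, in place of code of your own. Each camera call takes 0.05 s, during which the arm holds its last target. There are 200 camera calls.

## Working session

There is one attempt and no reset: what is moved stays moved. The work goes in short steps, Python scripts to look and compute and a tool call to move; the robot and the scene stay as the last step left them, time stands still between calls to the robot, and variables do not carry over. Pictures are saved under pics/ and viewed, at most 10 in all, crops included, and the job is handed in when it is done.

Besides the shell and the picture viewer there is one more tool, called after ">>>" by a JSON object that holds its "method" and its "body". jog_arm: Moves the arm, as the interface text tells. Its arguments: {"type":"object","properties":{"rows":{"type":"array"},"grip":{"type":"number"},"force":{"type":"number"}},"required":["rows"]}

```bash
mkdir -p pics
python3 - <<'E'
from bench import r
import cv2,numpy as np
for n in("scene","side"):
    p,d=r.snapshot(n); cv2.imwrite(f"pics/{n}0.png",p); np.save(f"{n}_d.npy",d); c=r.camera_params(n); print(n,c["fx"],c["cx"],c["cy"],np.round(c["pose"],3).tolist())
s=r.sense(); print(s)
print(r.camera_params("wrist"))
E
```

```text
scene 432.19849015335376 317.5663183766206 194.8501293152 [[-0.082, 0.869, -0.489, 1234.922], [0.997, 0.074, -0.035, 133.654], [0.006, -0.49, -0.872, 1489.573], [0.0, 0.0, 0.0, 1.0]]
side 493.75220878956037 323.94686789919234 200.16186566736172 [[0.455, -0.668, 0.588, -492.675], [-0.89, -0.341, 0.302, -431.051], [-0.001, -0.661, -0.75, 1384.293], [0.0, 0.0, 0.0, 1.0]]
{'time': 0.1, 'joint_pos': array([ 6.16277524e+01,  7.51137578e+00,  8.53239839e+01,  3.03683746e-04,
        8.72612273e+01, -4.89351436e+00]), 'qd': array([ 0.10767666, -0.17142277, -0.29754183,  0.06575264, -0.02869709,
       -0.00605993]), 'joint_efforts': array([ 6.00735311e-04, -5.70945883e+01, -5.01944661e+01, -1.99707247e-04,
        8.09339894e-03, -2.21117682e-05]), 'tool_pos': array([238.78921873, 549.89177493, 230.33407806]), 'tcp_rot': array([-1.79903791e+02, -8.54147067e-03,  1.56521245e+02]), 'ft_force': array([-0.3944147 , -0.18025687, -0.56268036]), 'wrist_torque': array([-0.02399993, -0.0157528 , -0.0048248 ]), 'grip_force': 0.0, 'finger_gap': 85.35938856540713}
{'fx': 309.70691628693146, 'fy': 309.70691628693146, 'cx': 317.6448996536286, 'cy': 199.4595787875225, 'tool_from_camera': array([[ 5.63674143e-04, -9.62894020e-01, -2.69879211e-01,
         6.80842740e+01],
       [ 9.99999841e-01,  5.48512669e-04,  1.31593998e-04,
         7.70936988e-01],
       [ 2.13210926e-05, -2.69879242e-01,  9.62894176e-01,
        -1.42500911e+02],
       [ 0.00000000e+00,  0.00000000e+00,  0.00000000e+00,
         1.00000000e+00]])}
```

View pics/scene0.png

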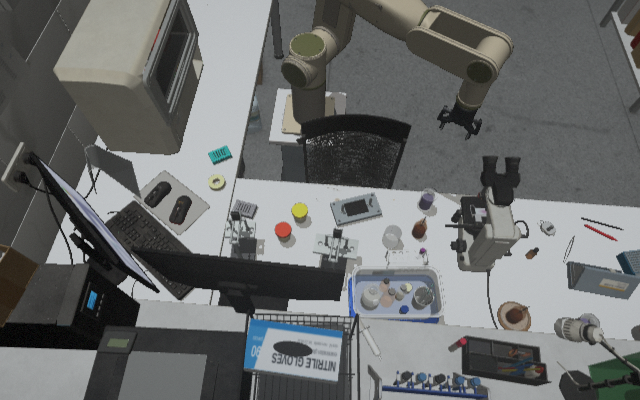

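View pics/side0.png

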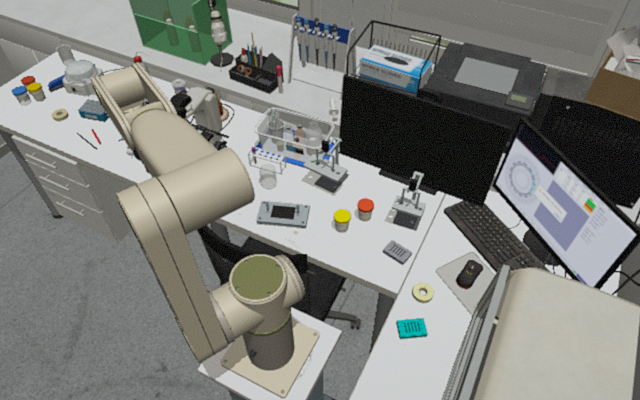

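The scene view shows the press near (356,208), the cassette near (244,210), and stands near (243,230) and (337,245). In the side view they are at (283,214), (397,251), (408,210) and (328,175). Next I'll zoom in and measure.

```bash
cat > h.py <<'E'
from bench import r
import cv2,numpy as np
from scipy.spatial.transform import Rotation as Ro
def ray(n,uv,tp=None):
    c=r.camera_params(n); uv=np.atleast_2d(np.asarray(uv,float))
    x=(uv[:,0]-c["cx"])/c["fx"]; y=(uv[:,1]-c["cy"])/c["fy"]
    if n=="wrist":
        rr=np.hypot(x,y)+1e-12; d=np.c_[np.sin(rr)*x/rr,np.sin(rr)*y/rr,np.cos(rr)]
        T=np.eye(4); T[:3,:3]=Ro.from_euler("xyz",tp[1],degrees=True).as_matrix(); T[:3,3]=tp[0]
        P=T@c["tool_from_camera"]
    else: d=np.c_[x,y,np.ones(len(x))]; P=c["pose"]
    return P[:3,3],d@P[:3,:3].T
def onz(n,uv,z,tp=None):
    o,d=ray(n,uv,tp); return o+d*((z-o[2])/d[:,2])[:,None]
def wshot(name):
    s=r.sense(); tp=(s["tool_pos"],s["tcp_rot"]); p,d=r.snapshot("wrist"); cv2.imwrite(f"pics/{name}.png",p)
    np.savez(name,p=p,d=d,t=tp[0],q=tp[1]); return p,d,tp
def load(name):
    f=np.load(name+".npz"); return f["p"],f["d"],(f["t"],f["q"])
def dep(n,d,uv):
    o,dr=ray(n,uv); c=r.camera_params(n)
    return np.array([o+v*d[int(u[1]),int(u[0])] for u,v in zip(np.atleast_2d(uv),dr)])
E
python3 - <<'E'
from h import *
for n,l in(("scene",[(356,208),(244,210),(243,230),(337,245),(283,232),(300,212),(427,198),(419,228),(393,236)]),("side",[(283,214),(397,251)])):
    print(n); print(np.round(onz(n,l,20)), ); print(np.round(dep(n,np.load(n+"_d.npy"),l)))
a=cv2.imread("pics/scene0.png")[185:285,215:375]; b=cv2.imread("pics/side0.png")[130:270,250:440]
a=cv2.resize(a,(480,300),interpolation=cv2.INTER_CUBIC); b=cv2.resize(b,None,fx=4,fy=4,interpolation=cv2.INTER_CUBIC)
cv2.imwrite("pics/b.png",b);
E
```

```text
scene
[[ 456.  227.   20.]
 [ 501. -199.   20.]
 [ 584. -189.   20.]
 [ 615.  163.   20.]
 [ 580.  -40.   20.]
 [ 491.   15.   20.]
 [ 389.  501.   20.]
 [ 521.  465.   20.]
 [ 561.  368.   20.]]
[[ 459.  227.   25.]
 [ 501. -199.   20.]
 [ 624. -170.  110.]
 [ 653.  162.  109.]
 [ 602.  -34.   69.]
 [ 521.   19.   79.]
 [ 434.  481.   98.]
 [ 546.  453.   73.]
 [ 553.  371.    2.]]
side
[[ 451.  220.   20.]
 [ 486. -205.   20.]]
[[ 450.  218.   23.]
 [ 485. -205.   20.]]
```

View pics/b.png

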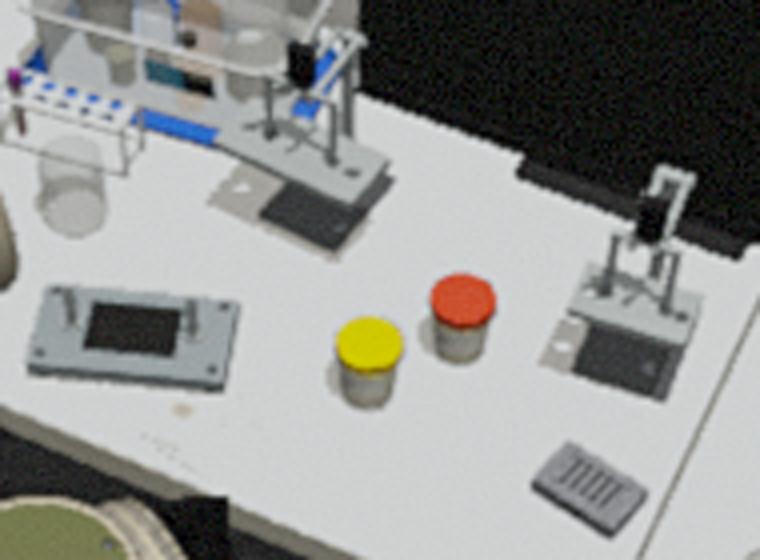

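The zoom shows the larger plate on the left stand, with its grip at crop (300,65). The smaller plate is on the right stand, with its grip at (652,215). The press corners are at about (45,290), (240,305), (220,385) and (30,370), and the cassette's top face is around (590,485).

```bash
cat >> h.py <<'E'
def goal(pos,yaw,base=None):
    "shift (tool axes) and turn to reach world pos, tool down at yaw"
    s=r.sense(); R0=Ro.from_euler("xyz",s["tcp_rot"],degrees=True); R1=Ro.from_euler("xyz",[180,0,yaw],degrees=True)
    sh=R0.inv().apply(np.array(pos)-s["tool_pos"]); rv=(R0.inv()*R1).as_rotvec()
    print("goal",pos,yaw,"shift",np.round(sh,1),"turn",np.round(rv,4),"rows>=",round(max(np.linalg.norm(sh)/50,np.degrees(np.linalg.norm(rv))/8.59),1))
E
python3 - <<'E'
from h import *
f=lambda l:np.array(l)/4+[250,130]
print("cass",np.round(onz("side",f([(570,440),(645,490),(607,532),(535,485)]),20)))
print("press",np.round(onz("side",f([(45,290),(240,305),(222,380),(30,368)]),25)))
print("pad",np.round(onz("side",f([(95,303),(182,308),(176,357),(83,350)]),29)))
print("pins",np.round(onz("side",f([(69,290),(191,303)]),79)))
print("plate",np.round(onz("side",f([(262,117),(390,162),(348,203),(218,147)]),110)))
print("grip",np.round(onz("side",f([(301,42)]),235)))
goal([560,-180,300],0);goal([400,350,300],90)
E
```

```text
cass [[ 522. -175.   20.]
 [ 502. -250.   20.]
 [ 447. -237.   20.]
 [ 464. -166.   20.]]
press [[459. 316.  25.]
 [524. 148.  25.]
 [440. 121.  25.]
 [375. 279.  25.]]
pad [[464. 265.  29.]
 [494. 192.  29.]
 [442. 168.  29.]
 [411. 246.  29.]]
pins [[431. 267.  79.]
 [466. 164.  79.]]
plate [[673. 203. 110.]
 [674.  72. 110.]
 [610.  83. 110.]
 [620. 220. 110.]]
grip [[657. 154. 235.]]
goal [560, -180, 300] 0 shift [-585.4 -541.6  -68.8] turn [-7.0000e-04  2.3000e-03  2.7318e+00] rows>= 18.2
goal [400, 350, 300] 90 shift [-227.5 -119.2  -69.5] turn [-1.600e-03  8.000e-04  1.161e+00] rows>= 7.7
```

```bash
python3 -c "
from h import *
goal([450,219,190],111)"
```

```text
goal [450, 219, 190] 111 shift [-325.6 -219.3   40.7] turn [-1.600e-03  5.000e-04  7.945e-01] rows>= 7.9
```

>>> {"method": "jog_arm", "body": {"rows": [[[-326,-219,40],[0,0,0.7945]],[[-326,-219,40],[0,0,0.7945]],[[-326,-219,40],[0,0,0.7945]],[[-326,-219,40],[0,0,0.7945]],[[-326,-219,40],[0,0,0.7945]],[[-326,-219,40],[0,0,0.7945]],[[-326,-219,40],[0,0,0.7945]],[[-326,-219,40],[0,0,0.7945]],[[-326,-219,40],[0,0,0.7945]],[[-326,-219,40],[0,0,0.7945]]]}}

```text
time: 1.1
tool_pos: [450.8, 218.7, 190.8]
tcp_rot: [-179.9, -0.0, 110.8]
ft_force: [-1.3, 0.3, 0.2]
finger_gap: 85.2
grip_force: 0.0
```

>>> {"method": "jog_arm", "body": {"rows": [[[0,0,0],[0,0,0]],[[0,0,0],[0,0,0]]]}}

```text
time: 1.3
tool_pos: [450.1, 220.8, 191.3]
tcp_rot: [-180.0, -0.0, 111.1]
ft_force: [-0.8, -0.4, -0.3]
finger_gap: 85.6
grip_force: 0.0
```

```bash
python3 -c "
from h import *
p,d,tp=wshot('w1'); print(tp, r.sense()['time'])
goal([484,-207,190],75)"
```

```text
(array([450.12589387, 220.81912932, 191.33432638]), array([-1.79995493e+02, -1.63532514e-02,  1.11114107e+02])) 1.35
goal [484, -207, 190] 75 shift [-411.3 -122.6    1.3] turn [ 0.000e+00 -2.000e-04  6.304e-01] rows>= 8.6
```

View pics/w1.png

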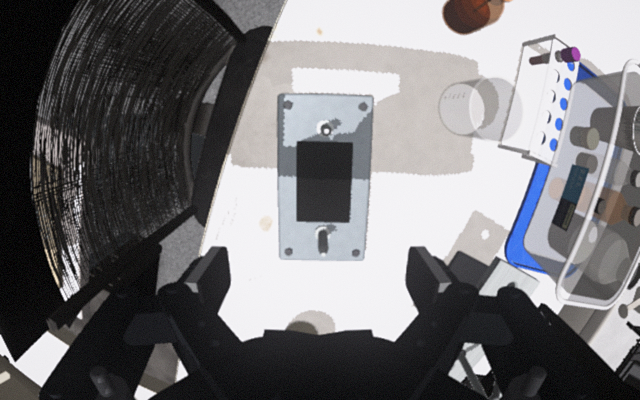

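The wrist view shows the press upright in the image. The black pad spans about (297,142)–(351,221), with pins at (326,128) and (321,240). Next I'll measure the pad contour.

```bash
python3 - <<'E'
from h import *
p,d,tp=load("w1")
m=(p.max(2)<60).astype(np.uint8)
m[:, :280]=0;m[:,380:]=0;m[:110]=0;m[240:]=0
c=max(cv2.findContours(m,0,1)[0],key=cv2.contourArea).reshape(-1,2)
w=onz("wrist",c,29,tp)[:,:2].astype(np.float32); print(cv2.minAreaRect(w))
print(c.min(0),c.max(0))
print("block",onz("wrist",[(278,93),(374,94),(366,261),(279,259)],25,tp).round())
print("pins",onz("wrist",[(326,131)],79,tp).round(1),onz("wrist",[(322,254)],79,tp).round(1))
E
echo
```

```text
((456.08636474609375, 224.702392578125), (54.127220153808594, 81.45893096923828), 20.321826934814453)
[297 142] [351 220]
block [[382. 292.  25.]
 [470. 326.  25.]
 [534. 157.  25.]
 [442. 125.  25.]]
pins [[437.2 275.3  79. ]] [[474.1 172.   79. ]]
```

>>> {"method": "jog_arm", "body": {"rows": [[[-411,-123,0],[0,0,0.63]],[[-411,-123,0],[0,0,0.63]],[[-411,-123,0],[0,0,0.63]],[[-411,-123,0],[0,0,0.63]],[[-411,-123,0],[0,0,0.63]],[[-411,-123,0],[0,0,0.63]],[[-411,-123,0],[0,0,0.63]],[[-411,-123,0],[0,0,0.63]],[[-411,-123,0],[0,0,0.63]],[[-411,-123,0],[0,0,0.63]]]}}

```text
time: 2.35
tool_pos: [483.4, -210.9, 191.4]
tcp_rot: [180.0, 0.1, 74.8]
ft_force: [-0.1, -0.1, 0.1]
finger_gap: 85.5
grip_force: 0.0
```

>>> {"method": "jog_arm", "body": {"rows": [[[0,0,0],[0,0,0]],[[0,0,0],[0,0,0]]]}}

```text
time: 2.55
tool_pos: [483.5, -206.7, 191.2]
tcp_rot: [-180.0, -0.0, 75.0]
ft_force: [0.2, 0.2, 0.1]
finger_gap: 85.4
grip_force: 0.0
```

Run:
```python
from h import *
p,d,tp=wshot('w2'); print(tp)
# cassette by height from depth
H,W=d.shape; v,u=np.mgrid[:H,:W]; uv=np.c_[u.ravel(),v.ravel()]
c=r.camera_params("wrist"); o,dr=ray("wrist",uv,tp)
R=Ro.from_euler("xyz",tp[1],degrees=True).as_matrix()@c["tool_from_camera"][:3,:3]
X=o+dr*(d.ravel()/np.maximum(dr@R[:,2],.05))[:,None]
m=((X[:,2]>13)&(X[:,2]<27)&(np.hypot(X[:,0]-484,X[:,1]+207)<80)).reshape(H,W).astype(np.uint8)
m=cv2.morphologyEx(m,cv2.MORPH_CLOSE,np.ones((3,3)))
ct=max(cv2.findContours(m,0,1)[0],key=cv2.contourArea).reshape(-1,2)
w=onz("wrist",ct,20,tp)[:,:2].astype(np.float32); print(cv2.minAreaRect(w), np.median(X[m.ravel()>0,2]))
```

```text
(array([ 483.47358425, -206.69183671,  191.22147036]), array([-1.79983951e+02, -2.55952733e-02,  7.49988478e+01]))
((490.4293212890625, -202.68112182617188), (83.70138549804688, 55.91674041748047), 77.28787231445312) 18.978930314175784
```

View pics/w2.png

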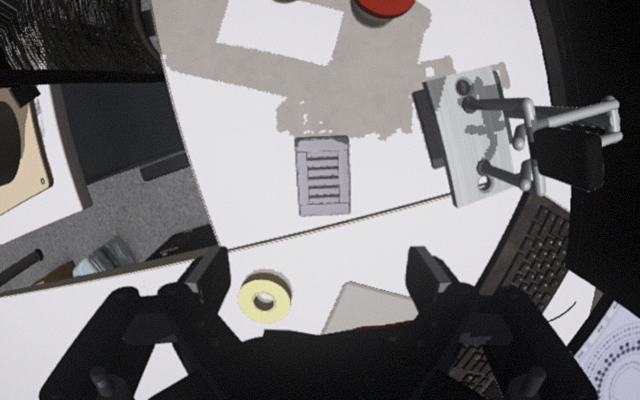

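The cassette is at (490.4,-202.7) with its y axis at 77.3°, its size matches, and it reads about 20 mm high. The press is at about (456,224) with its y axis at 110°. I'll go in for the grasp.

```bash
python3 -c "
from h import *
goal([490.4,-202.7,1],77.3)"
```

```text
goal [490.4, -202.7, 1] 77.3 shift [  5.5   5.7 190.3] turn [-0.0001 -0.0003 -0.0398] rows>= 3.8
```

>>> {"method": "jog_arm", "body": {"rows": [[[5.5,5.7,45],[0,0,-0.04]],[[5.5,5.7,90],[0,0,-0.04]],[[5.5,5.7,130],[0,0,-0.04]],[[5.5,5.7,155],[0,0,-0.04]],[[5.5,5.7,172],[0,0,-0.04]],[[5.5,5.7,183],[0,0,-0.04]],[[5.5,5.7,189],[0,0,-0.04]],[[5.5,5.7,189],[0,0,-0.04]],[[5.5,5.7,189],[0,0,-0.04]]]}}

```text
time: 3.5
tool_pos: [491.0, -204.5, 3.4]
tcp_rot: [179.9, 0.0, 77.2]
ft_force: [1.0, -0.4, 0.7]
finger_gap: 85.3
grip_force: 0.0
```

>>> {"method": "jog_arm", "body": {"rows": [[[0,0,0],[0,0,0]],[[0,0,0],[0,0,0]],[[0,0,0],[0,0,0]],[[0,0,0],[0,0,0]],[[0,0,0],[0,0,0]],[[0,0,0],[0,0,0]]], "grip": 40, "force": 40}}

```text
time: 4.1
tool_pos: [490.9, -204.8, 3.4]
tcp_rot: [179.9, 0.0, 77.2]
ft_force: [-1.1, 1.0, 6.7]
finger_gap: 54.9
grip_force: 43.1
```

```bash
python3 -c "
from h import *
goal([457.5,222.7,130],110)"
```

```text
goal [457.5, 222.7, 130] 110 shift [ 409.4 -127.2 -127. ] turn [ 0.0015  0.0009 -0.5727] rows>= 8.9
```

>>> {"method": "jog_arm", "body": {"rows": [[[0,0,-25],[0,0,0]],[[0,0,-65],[0,0,0]],[[15,-5,-110],[0,0,-0.04]],[[55,-17,-127],[0,0,-0.1]],[[100,-31,-127],[0,0,-0.16]],[[145,-45,-127],[0,0,-0.24]],[[190,-59,-127],[0,0,-0.32]],[[237,-73,-127],[0,0,-0.4]],[[284,-88,-127],[0,0,-0.48]],[[330,-102,-127],[0,0,-0.54]]]}}

```text
time: 5.1
tool_pos: [463.2, 141.9, 129.4]
tcp_rot: [180.0, 0.0, 108.3]
ft_force: [0.4, 0.5, -2.0]
finger_gap: 54.7
grip_force: 43.7
```

```bash
python3 -c "
from h import *
goal([457.5,222.7,130],110); s=r.sense(); print(s['tool_pos'],s['finger_gap'],s['grip_force'])"
```

```text
goal [457.5, 222.7, 130] 110 shift [78.5 20.  -0.6] turn [ 0.0003  0.     -0.0296] rows>= 1.6
[463.16060929 141.88304091 129.35790886] 54.69806224788123 43.74777853488922
```

>>> {"method": "jog_arm", "body": {"rows": [[[39,10,0],[0,0,-0.03]],[[65,16,0],[0,0,-0.03]],[[78,20,0],[0,0,-0.03]],[[78,20,0],[0,0,-0.03]],[[78,20,0],[0,0,-0.03]],[[78,20,0],[0,0,-0.03]]]}}

```text
time: 5.7
tool_pos: [458.7, 219.2, 129.1]
tcp_rot: [-180.0, 0.0, 109.8]
ft_force: [0.5, -0.3, -1.6]
finger_gap: 54.9
grip_force: 43.8
```

Run:
```python
from h import *
p,d,tp=wshot('w3'); print(tp)
goal([457.5,222.7,33],110)
```

```text
(array([458.73215633, 219.15510806, 129.12603807]), array([-1.79973098e+02,  2.60586127e-02,  1.09779866e+02]))
goal [457.5, 222.7, 33] 110 shift [ 3.8 -0.  96.2] turn [-0.0003  0.0003 -0.0041] rows>= 1.9
```

View pics/w3.png

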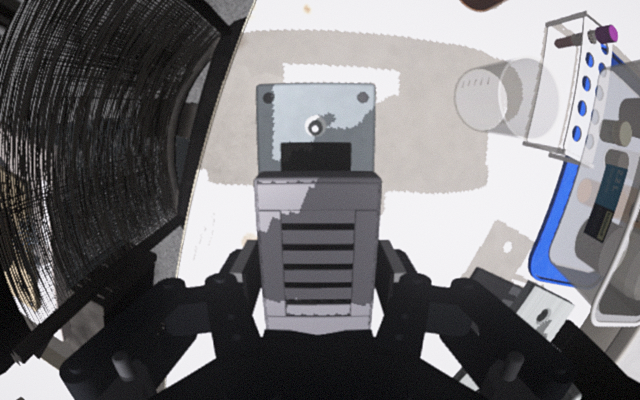

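The held cassette's end shows with its top edge at about (259,184)–(381,181). The upper pin tip is at (314,126), and the pad edge shows at y≈143 between x=281 and 351.

Run:
```python
from h import *
p,d,tp=load("w3"); R=Ro.from_euler("xyz",tp[1],degrees=True)
T=lambda uv,z:R.inv().apply(onz("wrist",uv,z,tp)-tp[0]).round(1)
z0=tp[0][2]-3.4
print("top edge",T([(259,184),(381,181)],z0+20)); print("bot",T([(260,176),(379,173)],z0))
print("pad edge",T([(281,144),(351,143)],29)); print("pin tip",T([(314,127)],79)); print("block",T([(257,84),(375,84)],25))
```

```text
top edge [[ 40.2 -24.  -16.6]
 [ 41.5  27.4 -16.6]]
bot [[ 39.6 -27.3   3.4]
 [ 41.2  30.5   3.4]]
pad edge [[ 46.  -28.1 100.1]
 [ 46.8  26.9 100.1]]
pin tip [[61.1 -1.5 50.1]]
block [[ 94.5 -47.3 104.1]
 [ 94.4  46.  104.1]]
```

>>> {"method": "jog_arm", "body": {"rows": [[[5,-1,20],[0,0,-0.004]],[[5,-1,50],[0,0,-0.004]],[[5,-1,75],[0,0,-0.004]],[[5,-1,87],[0,0,-0.004]],[[5,-1,92],[0,0,-0.004]],[[5,-1,95],[0,0,-0.004]],[[5,-1,96],[0,0,-0.004]],[[5,-1,96],[0,0,-0.004]],[[5,-1,96],[0,0,-0.004]]]}}

```text
time: 6.65
tool_pos: [456.7, 225.0, 34.3]
tcp_rot: [179.9, -0.0, 110.1]
ft_force: [0.2, 0.1, -2.0]
finger_gap: 54.9
grip_force: 43.7
```

>>> {"method": "jog_arm", "body": {"rows": [[[0,0,1],[0,0,0]],[[0,0,1.7],[0,0,0]],[[0,0,1.7],[0,0,0]]]}}

```text
time: 6.95
tool_pos: [456.3, 225.0, 32.4]
tcp_rot: [180.0, 0.0, 110.1]
ft_force: [-2.5, -0.6, 4.8]
finger_gap: 54.9
grip_force: 44.4
```

>>> {"method": "jog_arm", "body": {"rows": [[[0,0,0],[0,0,0]],[[0,0,0],[0,0,0]],[[0,0,0],[0,0,0]],[[0,0,0],[0,0,0]],[[0,0,-20],[0,0,0]],[[0,0,-60],[0,0,0]],[[0,0,-110],[0,0,0]],[[0,0,-158],[0,0,0]],[[0,0,-158],[0,0,0]],[[0,0,-158],[0,0,0]]], "grip": 78}}

```text
time: 7.95
tool_pos: [457.1, 225.2, 191.5]
tcp_rot: [179.8, -0.0, 110.1]
ft_force: [0.3, 0.8, -1.2]
finger_gap: 77.9
grip_force: 0.0
```

```bash
cat >> h.py <<'E'
def cloud(d,tp):
    H,W=d.shape; v,u=np.mgrid[:H,:W]
    c=r.camera_params("wrist"); o,dr=ray("wrist",np.c_[u.ravel(),v.ravel()],tp)
    R=Ro.from_euler("xyz",tp[1],degrees=True).as_matrix()@c["tool_from_camera"][:3,:3]
    return (o+dr*(d.ravel()/np.maximum(dr@R[:,2],.05))[:,None]).reshape(H,W,3)
E
python3 - <<'E'
from h import *
p,d,tp=wshot('w4'); print(tp); X=cloud(d,tp)
def rect(lo,hi,z,rad,c0):
    m=((X[...,2]>lo)&(X[...,2]<hi)&(np.hypot(X[...,0]-c0[0],X[...,1]-c0[1])<rad)).astype(np.uint8)
    m=cv2.morphologyEx(m,cv2.MORPH_OPEN,np.ones((9,9)))
    ct=max(cv2.findContours(m,0,1)[0],key=cv2.contourArea).reshape(-1,2)
    return cv2.minAreaRect(onz("wrist",ct,z,tp)[:,:2].astype(np.float32))
print("cass",rect(42,56,49,75,(456,224)))
print("block",rect(12,60,25,115,(456,224)))
s=X[(X[...,2]>65)&(X[...,2]<82)&(np.hypot(X[...,0]-456,X[...,1]-224)<80)]
for sg in(1,-1):
    q=s[(s[:,1]-224)*sg>0]; print("pin",len(q),np.median(q,0) if len(q) else 0)
E
```

```text
(array([457.11692437, 225.17631972, 191.46907777]), array([ 1.79771795e+02, -2.25961680e-03,  1.10081274e+02]))
cass ((456.58489990234375, 226.86734008789062), (54.77507781982422, 82.16014099121094), 20.00991439819336)
block ((455.8024597167969, 225.02586364746094), (95.72954559326172, 176.82447814941406), 20.12346076965332)
pin 96 [437.16834035 276.24794958  73.36895789]
pin 101 [474.14570709 174.41255234  71.50846039]
```

View pics/w4.png

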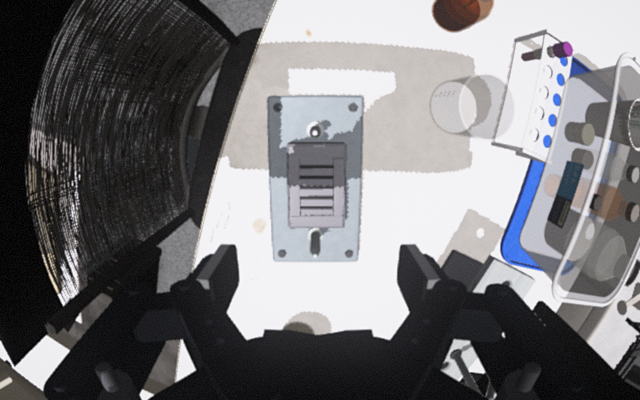

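The cassette is squarely on the pad, and the cloud gives the press centre at about (455.8,225) with its y axis at 110°. Before approaching the large plate I'll check how close the monitor is.

Run:
```python
from h import *
for n in("scene","side"):
    d=np.load(n+"_d.npy"); H,W=d.shape; v,u=np.mgrid[:H,:W]
    o,dr=ray(n,np.c_[u.ravel(),v.ravel()]); X=o+dr*d.ravel()[:,None]; X=X[d.ravel()>0]
    k=X[(X[:,1]>-100)&(X[:,1]<350)&(X[:,0]>500)&(X[:,0]<1100)&(X[:,2]>215)]
    for y in range(-100,350,50):
        q=k[(k[:,1]>=y)&(k[:,1]<y+50)]
        if len(q): print(n,y,len(q),"minx",np.percentile(q[:,0],2).round(),"zmax",q[:,2].max().round())
    g=X[(np.hypot(X[:,0]-645,X[:,1]-150)<60)&(X[:,2]>205)&(X[:,2]<245)]; print("block",len(g),np.median(g,0) if len(g) else 0)
goal([585,150,310],0)
```

```text
scene -100 1455 minx 833.0 zmax 407.0
scene -50 1603 minx 836.0 zmax 409.0
scene 0 1551 minx 836.0 zmax 390.0
scene 50 1540 minx 839.0 zmax 393.0
scene 100 1521 minx 838.0 zmax 390.0
scene 150 1279 minx 661.0 zmax 390.0
scene 200 366 minx 943.0 zmax 408.0
scene 250 71 minx 1059.0 zmax 387.0
scene 300 157 minx 1079.0 zmax 417.0
block 64 [659.61420396 155.86063249 229.89881573]
side -100 1112 minx 815.0 zmax 405.0
side -50 1049 minx 816.0 zmax 403.0
side 0 1061 minx 819.0 zmax 388.0
side 50 1035 minx 819.0 zmax 389.0
side 100 1006 minx 818.0 zmax 387.0
side 150 633 minx 648.0 zmax 386.0
side 200 111 minx 946.0 zmax 404.0
side 250 86 minx 1056.0 zmax 391.0
side 300 181 minx 1070.0 zmax 413.0
block 68 [647.92008475 152.63465815 223.84704045]
goal [585, 150, 310] 0 shift [-114.5   95.6 -120.5] turn [ 3.0000e-04 -4.0000e-04  1.9213e+00] rows>= 12.8
```

>>> {"method": "jog_arm", "body": {"rows": [[[0,0,-50],[0,0,0.14]],[[0,0,-100],[0,0,0.28]],[[-20,15,-120],[0,0,0.42]],[[-40,30,-120],[0,0,0.56]],[[-60,45,-120],[0,0,0.7]],[[-80,60,-120],[0,0,0.84]],[[-100,75,-120],[0,0,0.98]],[[-114,95,-120],[0,0,1.12]],[[-114,95,-120],[0,0,1.26]],[[-114,95,-120],[0,0,1.4]]], "grip": 60}}

```text
time: 9.0
tool_pos: [584.0, 149.6, 306.0]
tcp_rot: [-179.9, 0.3, 29.5]
ft_force: [-1.0, -0.2, 1.1]
finger_gap: 60.0
grip_force: 0.0
```

>>> {"method": "jog_arm", "body": {"rows": [[[0,0,0],[0,0,0.14]],[[0,0,0],[0,0,0.28]],[[0,0,0],[0,0,0.42]],[[0,0,0],[0,0,0.521]],[[0,0,0],[0,0,0.521]],[[0,0,0],[0,0,0.521]],[[0,0,0],[0,0,0.521]]]}}

```text
time: 9.7
tool_pos: [584.0, 150.2, 308.5]
tcp_rot: [180.0, 0.1, 0.2]
ft_force: [-0.5, -0.6, 0.1]
finger_gap: 59.8
grip_force: 0.0
```

Run:
```python
from h import *
p,d,tp=wshot('w5'); print(tp); X=cloud(d,tp)
def rect(m,z):
    ct=max(cv2.findContours(m.astype(np.uint8),0,1)[0],key=cv2.contourArea).reshape(-1,2)
    return cv2.minAreaRect(onz("wrist",ct,z,tp)[:,:2].astype(np.float32)),ct.mean(0)
near=np.hypot(X[...,0]-652,X[...,1]-153)
m=(X[...,2]>222)&(X[...,2]<245)&(near<60); print("block top",rect(m,235),np.median(X[m],0))
m=(X[...,2]>102)&(X[...,2]<118)&(near<110); m=cv2.morphologyEx(m.astype(np.uint8),cv2.MORPH_CLOSE,np.ones((15,15))); print("plate",rect(m,110),np.median(X[m>0],0))
```

```text
(array([584.01917295, 150.23810862, 308.54224183]), array([1.79984512e+02, 9.32417906e-02, 1.54732446e-01]))
block top (((654.9495849609375, 155.5618133544922), (25.749797821044922, 13.66197395324707), 84.68693542480469), array([311.04901961, 111.66666667])) [654.80000067 155.58811966 234.22754254]
plate (((654.8456420898438, 155.318603515625), (150.60220336914062, 71.02291870117188), 84.63461303710938), array([313.89086294, 113.34263959])) [655.27811368 153.89907042 109.76245925]
```

View pics/w5.png

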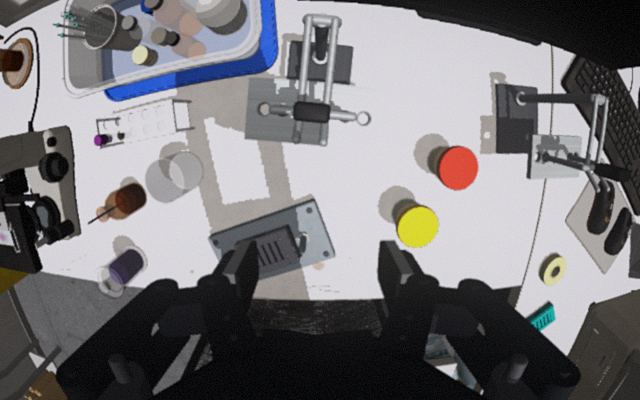

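The view shows the larger plate at (655,155.4) with its y axis at 84.65° and size 150.6×71, which matches. The block top is at pixel (311,112), z≈235.

```bash
python3 -c "
from h import *
goal([654.9,155.5,265],-5.35)"
```

```text
goal [654.9, 155.5, 265] -5.35 shift [70.8 -5.1 43.8] turn [0.0002 0.001  0.0956] rows>= 1.7
```

>>> {"method": "jog_arm", "body": {"rows": [[[35,-2.5,10],[0,0.001,0.05]],[[62,-5,28],[0,0.001,0.095]],[[71,-5,44],[0,0.001,0.0956]],[[71,-5,44],[0,0.001,0.0956]],[[71,-5,44],[0,0.001,0.0956]],[[71,-5,44],[0,0.001,0.0956]],[[71,-5,44],[0,0.001,0.0956]]]}}

```text
time: 10.45
tool_pos: [655.3, 155.5, 267.5]
tcp_rot: [-180.0, -0.2, -5.4]
ft_force: [-0.3, 0.8, 0.9]
finger_gap: 59.9
grip_force: 0.0
```

```bash
python3 -c "
from h import *
goal([654.9,155.5,196],-5.35)"
```

```text
goal [654.9, 155.5, 196] -5.35 shift [-0.7  0.1 71.5] turn [-0.0007 -0.0034 -0.0013] rows>= 1.4
```

>>> {"method": "jog_arm", "body": {"rows": [[[-0.5,0,25],[0,-0.003,0]],[[-0.5,0,45],[0,-0.003,0]],[[-0.5,0,58],[0,-0.003,0]],[[-0.5,0,67],[0,-0.003,0]],[[-0.5,0,71],[0,-0.003,0]],[[-0.5,0,71],[0,-0.003,0]],[[-0.5,0,71],[0,-0.003,0]]]}}

```text
time: 11.15
tool_pos: [655.4, 155.4, 195.7]
tcp_rot: [-180.0, 0.0, -5.5]
ft_force: [0.2, -1.3, 0.5]
finger_gap: 60.1
grip_force: 0.0
```

>>> {"method": "jog_arm", "body": {"rows": [[[0,0,0],[0,0,0]],[[0,0,0],[0,0,0]],[[0,0,0],[0,0,0]],[[0,0,0],[0,0,0]],[[0,0,0],[0,0,0]],[[0,0,0],[0,0,0]],[[0,0,0],[0,0,0]]], "grip": 15, "force": 70}}

```text
time: 11.85
tool_pos: [655.3, 155.3, 195.4]
tcp_rot: [-180.0, 0.0, -5.5]
ft_force: [0.3, -0.5, 4.3]
finger_gap: 25.2
grip_force: 68.6
```

>>> {"method": "jog_arm", "body": {"rows": [[[0,0,-6],[0,0,0]],[[0,0,-18],[0,0,0]],[[0,0,-32],[0,0,0]],[[0,0,-44],[0,0,0]],[[0,0,-48],[0,0,0]],[[-10,0,-48],[0,0,0]],[[-30,0,-48],[0,0,0]],[[-60,0,-48],[0,0,0]],[[-85,0,-48],[0,0,0]],[[-100,0,-48],[0,0,0]]]}}

```text
time: 12.85
tool_pos: [553.9, 165.1, 243.0]
tcp_rot: [-180.0, 0.1, -5.4]
ft_force: [0.5, -0.2, -3.3]
finger_gap: 24.8
grip_force: 69.3
```

```bash
python3 -c "
from h import *
s=r.sense();print(s['tool_pos'],s['tcp_rot'],s['ft_force'],s['wrist_torque'],s['finger_gap'])
goal([456,225,215],20.1)"
```

```text
[553.86906822 165.13619968 243.03291335] [-1.79990351e+02  1.33392374e-01 -5.43739428e+00] [ 0.52805189 -0.18352681 -3.28115629] [ 0.05215035 -0.1072111  -0.01802334] 24.761431470355387
goal [456, 225, 215] 20.1 shift [-103.   -50.3   28.3] turn [-0.0007  0.0023 -0.4457] rows>= 3.0
```

>>> {"method": "jog_arm", "body": {"rows": [[[-25,-12,0],[0,0,-0.11]],[[-52,-25,8],[0,0,-0.22]],[[-80,-39,18],[0,0.001,-0.33]],[[-97,-47,25],[0,0.002,-0.41]],[[-103,-50,28],[0,0.002,-0.4457]],[[-103,-50,28],[0,0.002,-0.4457]],[[-103,-50,28],[0,0.002,-0.4457]],[[-103,-50,28],[0,0.002,-0.4457]],[[-103,-50,28],[0,0.002,-0.4457]]]}}

```text
time: 13.75
tool_pos: [458.5, 224.0, 215.4]
tcp_rot: [-180.0, -0.0, 20.0]
ft_force: [0.4, -0.5, -3.4]
finger_gap: 25.0
grip_force: 69.5
```

Run:
```python
from h import *
p,d,tp=wshot('w6'); print(tp); X=cloud(d,tp)
zu=tp[0][2]-95.4; z=X[...,2]
m=((z>zu+2)&(z<zu+18)&(np.hypot(X[...,0]-456,X[...,1]-225)<110)).astype(np.uint8)
m=cv2.morphologyEx(m,cv2.MORPH_CLOSE,np.ones((25,25)))
ct=max(cv2.findContours(m,0,1)[0],key=cv2.contourArea).reshape(-1,2)
print("plate",cv2.minAreaRect(onz("wrist",ct,zu+10,tp)[:,:2].astype(np.float32)))
q=X[(z>zu+2)&(z<zu+18)&(np.hypot(X[...,0]-456,X[...,1]-225)<90)]
A=np.c_[q[:,:2]-[456,225],np.ones(len(q))]; print("plane",np.linalg.lstsq(A,q[:,2],rcond=None)[0],zu+10)
```

```text
(array([458.45357874, 224.03313851, 215.40315025]), array([-1.79982894e+02, -4.62739984e-02,  1.99794872e+01]))
plate ((459.51177978515625, 224.5159454345703), (69.99324035644531, 150.37744140625), 19.993867874145508)
plane [-1.46200798e-03 -2.34710005e-03  1.29452533e+02] 130.00315024567539
```

View pics/w6.png

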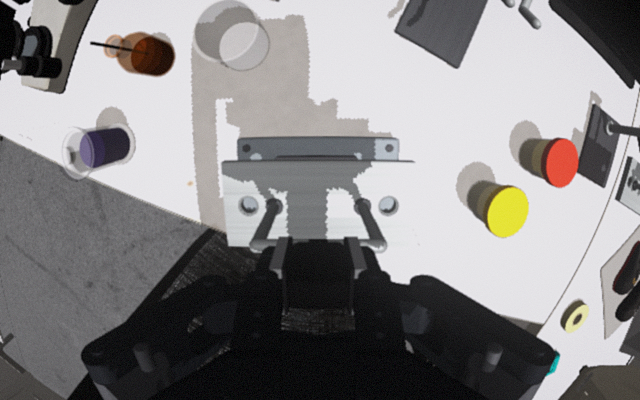

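The plate is held level over the press. Its holes are at pixels (249,205) and (388,205), and the press block's far edge runs from about (239,136) to (399,137). I'll cross-check the press location from these yaw-0 and yaw-20 views.

Run:
```python
from h import *
ax=np.radians(20.1); ex=np.array([np.cos(ax),np.sin(ax)]); ey=np.array([-ex[1],ex[0]])
for n in("w1","w4","w5","w6"):
    p,d,tp=load(n); X=cloud(d,tp); z=X[...,2]
    m=((z>16)&(z<33)&(np.hypot(X[...,0]-456,X[...,1]-225)<115)).astype(np.uint8)
    m=cv2.morphologyEx(m,cv2.MORPH_OPEN,np.ones((3,3)))
    ct=max(cv2.findContours(m,0,1)[0],key=cv2.contourArea).reshape(-1,2)
    w=onz("wrist",ct,25,tp)[:,:2]-[456,225]; a=w@ex;b=w@ey
    print(n,"x edges",np.percentile(a,[1,99]).round(1),"y edges",np.percentile(b,[1,99]).round(1))
    q=X[(z>62)&(z<82)&(np.hypot(X[...,0]-456,X[...,1]-225)<75)][:,:2]-[456,225]
    for sg in(1,-1):
        k=q[(q@ey*sg>40)]; 
        if len(k): print("  pin",len(k),np.median(k@ex).round(1),np.median(k@ey).round(1))
    if n=="w6":
        h=onz("wrist",[(249,205),(388,205)],tp[0][2]-85.4,tp)[:,:2]-[456,225]; print("  holes",(h@ex).round(1),(h@ey).round(1))
        t=tp[0][:2]-[456,225]; print("  tool",t@ex,t@ey)
        e=onz("wrist",[(239,136),(399,137)],25,tp)[:,:2]-[456,225]; print("  corners",(e@ex).round(1),(e@ey).round(1))
```

```text
w1 x edges [-49.4  46. ] y edges [-88.8  89.1]
  pin 100 -1.5 54.7
  pin 113 -1.5 -53.2
w4 x edges [-49.   46.4] y edges [-87.9  88.9]
  pin 96 -1.0 54.7
  pin 109 -1.2 -53.4
w5 x edges [-47.2  50.3] y edges [-92.6  86.4]
  pin 53 1.9 -57.8
w6 x edges [23.1 48.7] y edges [-90.7  87.7]
  holes [2.8 2.7] [ 52.2 -56.4]
  tool 1.9718703711248917 -1.751170187530868
  corners [50.1 48.8] [ 84.5 -90.5]
```

>>> {"method": "jog_arm", "body": {"rows": [[[-1.8,0,10],[0,0,0]],[[-1.8,0,22],[0,0,0]],[[-1.8,0,30],[0,0,0]],[[-1.8,0,34],[0,0,0]],[[-1.8,0,34],[0,0,0]],[[-1.8,0,34],[0,0,0]],[[-1.8,0,34],[0,0,0]]]}}

```text
time: 14.5
tool_pos: [456.3, 224.0, 181.6]
tcp_rot: [-180.0, -0.1, 20.1]
ft_force: [0.6, -0.2, -4.7]
finger_gap: 24.9
grip_force: 69.6
```

Run:
```python
from h import *
p,d,tp=wshot('w7'); print(tp)
a=[cv2.resize(p[180:235,x:x+60],None,fx=6,fy=6,interpolation=cv2.INTER_CUBIC) for x in(220,360)]
cv2.imwrite("pics/w7c.png",np.hstack(a))
```

```text
(array([456.27712703, 223.99552713, 181.58824171]), array([-1.79973967e+02, -6.58837129e-02,  2.00793856e+01]))
```

View pics/w7c.png

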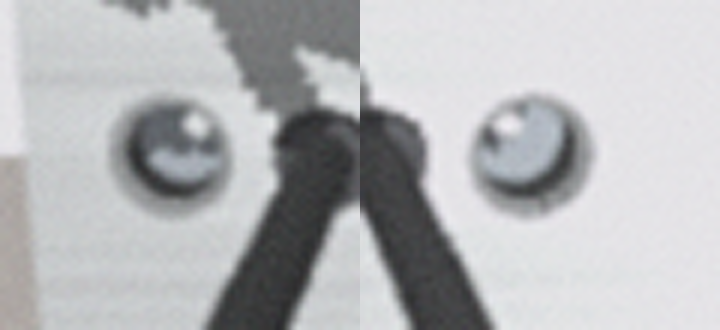

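Through both holes the bright pin tips show at crop (197,125) and (508,122). The hole centres are at about (170,155) and (532,155).

Run:
```python
from h import *
p,d,tp=load("w7"); R=Ro.from_euler("xyz",tp[1],degrees=True); zt=tp[0][2]-85.4
L=lambda x,y:(220+x/6-.4,180+y/6-.4); Q=lambda x,y:(360+(x-360)/6-.4,180+y/6-.4)
T=lambda uv,z:R.inv().apply(onz("wrist",uv,z,tp)-tp[0]).round(2)[:,:2]
h=T([L(170,155),Q(532,155)],zt); t=T([L(197,125),Q(508,122)],79)
print("holes",h,"tips",t,"diff",t-h,"mean",(t-h).mean(0))
```

```text
holes [[  0.32 -54.83]
 [  0.38  54.89]] tips [[-4.800e-01 -5.477e+01]
 [ 2.000e-02  5.529e+01]] diff [[-0.8   0.06]
 [-0.36  0.4 ]] mean [-0.58  0.23]
```

>>> {"method": "jog_arm", "body": {"rows": [[[-0.6,0.2,2],[0,0,0]],[[-0.6,0.2,5],[0,0,0]],[[-0.6,0.2,8],[0,0,0]],[[-0.6,0.2,11],[0,0,0]],[[-0.6,0.2,14],[0,0,0]],[[-0.6,0.2,17],[0,0,0]],[[-0.6,0.2,20],[0,0,0]],[[-0.6,0.2,22],[0,0,0]],[[-0.6,0.2,22],[0,0,0]]]}}

```text
time: 15.45
tool_pos: [455.2, 223.4, 158.6]
tcp_rot: [-180.0, 0.0, 20.1]
ft_force: [0.1, -0.4, -3.4]
finger_gap: 25.2
grip_force: 69.6
```

>>> {"method": "jog_arm", "body": {"rows": [[[0,0,3],[0,0,0]],[[0,0,6],[0,0,0]],[[0,0,9],[0,0,0]],[[0,0,11],[0,0,0]],[[0,0,12],[0,0,0]],[[0,0,13],[0,0,0]],[[0,0,13],[0,0,0]]]}}

```text
time: 16.15
tool_pos: [455.4, 223.4, 145.9]
tcp_rot: [-180.0, 0.0, 20.1]
ft_force: [0.8, -0.3, -4.2]
finger_gap: 25.2
grip_force: 69.6
```

>>> {"method": "jog_arm", "body": {"rows": [[[0,0,0.7],[0,0,0]],[[0,0,1.4],[0,0,0]],[[0,0,1.8],[0,0,0]],[[0,0,1.8],[0,0,0]]]}}

```text
time: 16.55
tool_pos: [455.7, 223.5, 144.8]
tcp_rot: [-180.0, -0.1, 20.1]
ft_force: [-1.2, -1.7, 2.8]
finger_gap: 25.1
grip_force: 70.3
```

>>> {"method": "jog_arm", "body": {"rows": [[[0,0,0],[0,0,0]],[[0,0,0],[0,0,0]],[[0,0,0],[0,0,0]],[[0,0,0],[0,0,0]],[[0,0,0],[0,0,0]],[[0,0,-10],[0,0,0]],[[0,0,-35],[0,0,0]],[[0,0,-80],[0,0,0]],[[0,0,-125],[0,0,0]],[[0,0,-140],[0,0,0]]], "grip": 60}}

```text
time: 17.55
tool_pos: [457.3, 224.1, 290.9]
tcp_rot: [-180.0, -0.5, 20.1]
ft_force: [-0.5, -0.3, 1.2]
finger_gap: 60.3
grip_force: 0.0
```

Run:
```python
from h import *
p,d,tp=wshot('w8'); X=cloud(d,tp); z=X[...,2]; print(tp,r.sense()['finger_gap'])
m=(z>52)&(z<66)&(np.hypot(X[...,0]-456,X[...,1]-224)<85)
q=X[m]; A=np.c_[q[:,:2]-[456,224],np.ones(len(q))]; print(len(q),np.linalg.lstsq(A,q[:,2],rcond=None)[0])
k=cv2.morphologyEx(m.astype(np.uint8),cv2.MORPH_CLOSE,np.ones((15,15)))
ct=max(cv2.findContours(k,0,1)[0],key=cv2.contourArea).reshape(-1,2); print(cv2.minAreaRect(onz("wrist",ct,59,tp)[:,:2].astype(np.float32)))
```

```text
(array([457.31284436, 224.12268059, 290.94375364]), array([-179.97078391,   -0.50338306,   20.07926818])) 59.80100658794325
5486 [-6.07515173e-03 -2.53247324e-03  5.88405454e+01]
((456.50396728515625, 224.17242431640625), (69.86021423339844, 149.54592895507812), 20.120634078979492)
```

The plate top reads 58.8 mm against the expected 59. It is level to within 0.007 rad and centred, and the fingers have released it, so I'm handing in.

```bash
python3 -c "
from bench import r
print(r.hand_in())"
```

```text
the job is handed in; nothing more can be done
None
```

The job is handed in at about 18 s (no verdict was returned): the cassette sits squarely on the pad, the larger plate lies level over both pins and is released, and I did not touch the smaller plate or the other things on the desk.

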